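# Clamp and run a batch of rosette blanks

### The job

Lay every rosette blank flat, boss up, in its own bay of the clamping fixture (swing the clamp open first if it is down) and swing the clamp over onto them; then, one at a time, press the round key, the square key and the bar key on the control box, in that order and never the cross-shaped one, and with the blanks still clamped in their bays twist the start switch clockwise to its stop and let it spring home. Then swing the clamp back open past upright so that it stays, and set all the blanks side by side, flat and boss up, in the plywood tray, leaving the carver's other things where they are.

Things in the scene. Friction and masses are not known exactly. Their poses are not given: they have to be found in the camera images.
- blank1: turned dark-wood rosette blank, a stepped disc: base 56 diameter x 14 high, on it a round boss 36 diameter x 18 high (32 in all), 50 g; lies on its base, z up; origin at the centre of the underside. Two or three blanks are present, identical; None if absent (also while held).
- blank2: turned dark-wood rosette blank, a stepped disc: base 56 diameter x 14 high, on it a round boss 36 diameter x 18 high (32 in all), 50 g; lies on its base, z up; origin at the centre of the underside. Two or three blanks are present, identical; None if absent (also while held).
- blank3: turned dark-wood rosette blank, a stepped disc: base 56 diameter x 14 high, on it a round boss 36 diameter x 18 high (32 in all), 50 g; lies on its base, z up; origin at the centre of the underside. Two or three blanks are present, identical; None if absent (also while held).
- fixture: plywood clamping fixture, fixed; origin on the bench under the middle bay, x away from the robot. Plate 165 x 244 x 20 (x -45 to +120). Three bays, 68 x 68 square pockets, walls 8 thick, 8 high above the plate; centres at (0,-76), (0,0), (0,+76) in this frame, floors 20 above the bench. Clamp hinge axis along y at x = +88, 60 above the bench; clamp spans y -100 to +100.
- clamp (a joint): clamp angle, rad: 0 = bar on the blanks' bosses, -0.15 = fully down with none under it, 1.57 = upright, 2.0 = open stop, leaning away from the robot. Over-centre: its weight (0.4 kg, up to 0.35 N m about the hinge) carries it to whichever side of upright it is left on and holds it there. Starts on either side, and may still be swinging in the first 2 s.
- clamp_handle (a point): middle of the clamp's black cross handle: round rod 14 thick, 120 long along the fixture's y, 145 from the hinge axis; at 0 it is toward the robot at hinge height, it rises as the clamp opens. A steel arm 16 wide joins its middle to the hinge: pinch it 30 to 45 to one side. Pressure bar (200 x 24 x 16 thick) crosses the arm 88 from the hinge. Frame turns with the clamp.
- key_round (a joint): travel of the round key, m: 0 = up, 0.006 = fully down; springs back; 1.5 N to start, 4.5 N fully down
- key_round_top (a point): centre of the top face of the round key, 26 diameter; about 66 above the bench when up, standing 12 above its 44 x 44 black surround; z up
- key_square (a joint): travel of the square key, m: 0 = up, 0.006 = fully down; springs back; 1.5 N to start, 4.5 N fully down
- key_square_top (a point): centre of the top face of the square key, 24 x 24; about 66 above the bench when up, standing 12 above its 44 x 44 black surround; z up
- key_bar (a joint): travel of the bar key, m: 0 = up, 0.006 = fully down; springs back; 1.5 N to start, 4.5 N fully down
- key_bar_top (a point): centre of the top face of the bar key, a narrow oblong 12 x 36 (long along the box's y); about 66 above the bench when up, standing 12 above its 44 x 44 black surround; z up
- key_cross (a joint): travel of the cross key, m: 0 = up, 0.006 = fully down; springs back; 1.5 N to start, 4.5 N fully down
- key_cross_top (a point): centre of the top face of the cross-shaped key, 32 over its arms of 10 width: the stop key, not to be pressed; about 66 above the bench when up, standing 12 above its 44 x 44 black surround; z up
- start_switch (a joint): rotation of the start switch, rad: 0 = home, 1.2 = its stop, clockwise seen from above; springs back home when let go (0.135 N m at the stop)
- switch_grip (a point): start switch on the grey control box (fixed, 150 x 200 x 50 high, also carrying four grey keys in a 2 x 2 block 58 apart, arranged differently each time). Point on its axis, 76 above the bench, mid upright black grip bar, 44 long x 12 thick x 26 high, on a 42 disc; bar long along this frame's x, which turns with it; pinch across y.
- tray_in (a point): plywood tray fixed to the bench, 130 (x) x 215 (y) x 35 high, walls 6 thick; this point is the centre of its inner floor (6 above the bench, inside 118 x 203, walls rising 29 above the floor); axes of the tray
- gouge1: carving gouge lying on the bench: wooden handle 115 long, 28 thick, steel blade, 215 overall; bystander; origin at the underside, under the handle near its middle
- gouge2: second gouge, 225 overall, lying beyond the tray; bystander; origin at the underside, under the handle near its middle
- mallet: carver's wooden mallet standing on its head, 88 diameter, 215 high; bystander; origin at the centre of the underside
- wax_tin: low round metal tin, 72 diameter, 45 high; bystander; origin at the centre of the underside
- oilstone: grey sharpening stone 50 x 150 x 25; bystander; origin at the centre of the underside
- mug: white mug, 80 diameter, 90 high; bystander; origin at the centre of the underside
Not all that is in view belongs to the job. Leave any green look-alike of the blank1 alone. What is shaped like the blank3 but blue is not meant.

How it is judged:
On the way, in this order (a step that is already met when the one before it is completed fails the run):
1. every blank lies flat in a bay of the fixture, boss up (((x of blank1 in the frame of fixture between -0.012 and 0.012 m and y of blank1 in the frame of fixture between -0.088 and -0.064 m and z of blank1 in the frame of fixture below 0.024 m) or (x of blank1 in the frame of fixture between -0.012 and 0.012 m and y of blank1 in the frame of fixture between -0.012 and 0.012 m and z of blank1 in the frame of fixture below 0.024 m) or (x of blank1 in the frame of fixture between -0.012 and 0.012 m and y of blank1 in the frame of fixture between 0.064 and 0.088 m and z of blank1 in the frame of fixture below 0.024 m)) and ((x of blank2 in the frame of fixture between -0.012 and 0.012 m and y of blank2 in the frame of fixture between -0.088 and -0.064 m and z of blank2 in the frame of fixture below 0.024 m) or (x of blank2 in the frame of fixture between -0.012 and 0.012 m and y of blank2 in the frame of fixture between -0.012 and 0.012 m and z of blank2 in the frame of fixture below 0.024 m) or (x of blank2 in the frame of fixture between -0.012 and 0.012 m and y of blank2 in the frame of fixture between 0.064 and 0.088 m and z of blank2 in the frame of fixture below 0.024 m)) and ((x of blank3 in the frame of fixture between -0.012 and 0.012 m and y of blank3 in the frame of fixture between -0.088 and -0.064 m and z of blank3 in the frame of fixture below 0.024 m) or (x of blank3 in the frame of fixture between -0.012 and 0.012 m and y of blank3 in the frame of fixture between -0.012 and 0.012 m and z of blank3 in the frame of fixture below 0.024 m) or (x of blank3 in the frame of fixture between -0.012 and 0.012 m and y of blank3 in the frame of fixture between 0.064 and 0.088 m and z of blank3 in the frame of fixture below 0.024 m)) and angle between each of blank1, blank2, blank3's own z axis and vertical below 0.15 rad and linear speed of each of blank1, blank2, blank3 below 0.03 m/s), for 0.3 s.
2. the clamp bar is swung over onto the blanks in their bays (value of joint clamp below 0.07 rad and ((x of blank1 in the frame of fixture between -0.012 and 0.012 m and y of blank1 in the frame of fixture between -0.088 and -0.064 m and z of blank1 in the frame of fixture below 0.024 m) or (x of blank1 in the frame of fixture between -0.012 and 0.012 m and y of blank1 in the frame of fixture between -0.012 and 0.012 m and z of blank1 in the frame of fixture below 0.024 m) or (x of blank1 in the frame of fixture between -0.012 and 0.012 m and y of blank1 in the frame of fixture between 0.064 and 0.088 m and z of blank1 in the frame of fixture below 0.024 m)) and ((x of blank2 in the frame of fixture between -0.012 and 0.012 m and y of blank2 in the frame of fixture between -0.088 and -0.064 m and z of blank2 in the frame of fixture below 0.024 m) or (x of blank2 in the frame of fixture between -0.012 and 0.012 m and y of blank2 in the frame of fixture between -0.012 and 0.012 m and z of blank2 in the frame of fixture below 0.024 m) or (x of blank2 in the frame of fixture between -0.012 and 0.012 m and y of blank2 in the frame of fixture between 0.064 and 0.088 m and z of blank2 in the frame of fixture below 0.024 m)) and ((x of blank3 in the frame of fixture between -0.012 and 0.012 m and y of blank3 in the frame of fixture between -0.088 and -0.064 m and z of blank3 in the frame of fixture below 0.024 m) or (x of blank3 in the frame of fixture between -0.012 and 0.012 m and y of blank3 in the frame of fixture between -0.012 and 0.012 m and z of blank3 in the frame of fixture below 0.024 m) or (x of blank3 in the frame of fixture between -0.012 and 0.012 m and y of blank3 in the frame of fixture between 0.064 and 0.088 m and z of blank3 in the frame of fixture below 0.024 m))), for 0.2 s.
3. with the clamp down, the round key is pressed alone (value of joint key_round above 0.004 m and value of joint clamp below 0.07 rad and value of joint each of key_square, key_bar, key_cross below 0.002 m), for 0.05 s.
4. then the square key is pressed alone (value of joint key_square above 0.004 m and value of joint clamp below 0.07 rad and value of joint each of key_round, key_bar, key_cross below 0.002 m), for 0.05 s.
5. then the bar key is pressed alone (value of joint key_bar above 0.004 m and value of joint clamp below 0.07 rad and value of joint each of key_round, key_square, key_cross below 0.002 m), for 0.05 s.
6. the start switch is twisted clockwise to its stop, the blanks still clamped in their bays (all of step 2 and value of joint start_switch above 1.1 rad), for 0.1 s.
7. the start switch is let spring home (value of joint start_switch below 0.1 rad), for 0.1 s.
8. the clamp is swung back open past upright (value of joint clamp above 1.7 rad), for 0.2 s.
At the end, for the whole second after the job is handed in: Every blank lies flat, boss up (within 0.15 rad), at rest on the tray floor (underside under 6 mm above it; centre within 50 mm in x, 90 mm in y of the tray's centre); clamp open past 1.7 rad; start switch home (under 0.1 rad); all keys up (under 2 mm) (x of blank1 in the frame of tray_in between -0.05 and 0.05 m and y of blank1 in the frame of tray_in between -0.09 and 0.09 m and z of each of blank1, blank2, blank3 in the frame of tray_in below 0.006 m and linear speed of each of blank1, blank2, blank3 below 0.02 m/s and x of blank2 in the frame of tray_in between -0.05 and 0.05 m and y of blank2 in the frame of tray_in between -0.09 and 0.09 m and x of blank3 in the frame of tray_in between -0.05 and 0.05 m and y of blank3 in the frame of tray_in between -0.09 and 0.09 m and angle between each of blank1, blank2, blank3's own z axis and vertical below 0.15 rad and value of joint clamp above 1.7 rad and value of joint start_switch below 0.1 rad and value of joint each of key_round, key_square, key_bar, key_cross below 0.002 m); the robot touches nothing.
It fails at once if the cross-shaped (stop) key is pressed (value of joint key_cross above 0.004 m).
It fails at once if two of the keys are held down together (value of joint each of key_round, key_square above 0.0035 m or value of joint each of key_round, key_bar above 0.0035 m or value of joint each of key_round, key_cross above 0.0035 m or value of joint each of key_square, key_bar above 0.0035 m or value of joint each of key_square, key_cross above 0.0035 m or value of joint each of key_bar, key_cross above 0.0035 m).
It fails at once if one of the carver's other things (gouges, mallet, wax tin, oilstone, mug) is moved more than 60 mm (distance of any of gouge1, gouge2, mallet, wax_tin, oilstone, mug from where it was at the start of the episode above 0.06 m).
Of blank1, blank2, blank3 only 2 to 3 are there at a start; the rules pass over those that are not, and their reading is None.
At some moment in a run one of blank1, blank2, blank3 may be knocked a few centimetres aside while the robot is not near it.
It also fails if it takes over 210 s, if anything falls off the work surface, if the arm or the gripper's body presses on something with over 40 N, if the wrist force passes 120 N, or if a joint passes its speed limit or range.

### The arm

A 6-joint arm with a two-finger parallel gripper is mounted at the origin on the work surface. World frame = base frame: x ahead of the robot, y to its left, z up, the work surface at z = 0. Lengths are in m, angles in rad, forces in N, time in s.
With the tool pointing down it reaches from about 0.25 to 0.8 m from the base axis. Payload 3.9 kg.
Tool frame: the origin (TCP) lies midway between the tips of the shut fingers; the grasp point (between the pads) lies 19 mm behind it; z points along the fingers, y is the line along which they close (so a half turn about z gives the same grasp; the last joint's range is limited). The gripper opens to 85 mm and grips with 20 to 120 N. Pads are 22 mm wide; open, the fingers measure 114 mm over their backs; the gripper's body (76 mm by 85 mm) begins 54 mm behind the grasp point. The pads swing forward as they close: fully open they stand 13 mm farther back than shut.
Start: joints at [1.133, 0.26, -0.138, 1.173, 0, 1.571], TCP at [0.223, 0.475, 0.231] pointing down, gripper open.
Joint ranges: [-2.78, 2.78], [-0.83, 1.72], [-1.28, 1.37], [-1.9, 2.12], [-1.57, 1.48], [-3.14, 3.14]. Speed limits (rad/s): [2.57, 2.57, 3.14, 3.14, 3.14, 3.14].

### API

Orientations are given as a unit quaternion [w, x, y, z].
In Python, from station import telemetry, optics, r gives the robot as it stands.
- The arm moves only by the tool apply_moves, never from a script. Its argument "commands" is one flat list of numbers, 7 for each row, row after row: the shift along the tool's x, y, z as a fraction of full scale, then the turn, a rotation vector about the tool's x, y, z as a fraction of full scale, then the finger opening in mm, from 0 to 85.4. In form: [tx, ty, tz, rx, ry, rz, gripper, tx, ty, tz, rx, ry, rz, gripper, ...]. A call has 1 to 12 rows; each row shifts and turns the commanded pose from where the row before left it, along the tool's axes as they then stand; what a row does not reach is not made up. Full scale, the value 1, is 40 mm for a shift and 90 degrees for a turn. A row lasts 1/12 s, in which the tool goes at most 41.7 mm and 7.16 degrees, less where a joint would pass 70% of its speed; a pose out of reach is approached as far as the arm can. A call with a number of a shift or a turn outside -1 to 1 is refused whole. A call with a gripper value outside its range is refused whole. The fingers move at their own pace and stop on an object; "grip_force" is the grip in N (left out, the last holds). Time passes only in rows, so rows that do not move let the fingers close. It gives the time, the measured TCP pose, the force, the opening and the grip force at its end, in the units of the state.
- telemetry.sense(): the state, without advancing time (a new reading comes with each control period).
- optics.snapshot(name): name is "side" or "top"; returns a dict with "frame" (480x640x3 uint8, blue, green, red), "range_z" (480x640 float32, m along the optical axis (not along the pixel's ray), 0 where there is no reading), "fx", "fy", "cx", "cy" (pixels), "R" (3x3) and "t" (3): a world point X has camera coordinates R X + t. Camera axes: x right, y down, z forward; pixel columns grow to the right and rows downward; lengths in m; the calibration is good to about 2 mm. A picture is of the moment at which its call begins.
- r.sign_off(): hands the job in; it is judged then, once.
The state is a dict: "t": time; "qpos": joint angles; "dq": joint speeds; "joint_torque": joint torques, N m; "ee_pos": TCP position; "eef_rot": TCP orientation; "contact_force": force on the tool from outside, world axes, zero at the start; "wrist_torque": the same for the moment, N m; "gripper_width": finger opening in m; "grip_force": force on a finger pad.
Only numpy, scipy, OpenCV 4.12 (cv2) and the standard library are available. Lean on these libraries where they do the work, as an engineer would, in place of code of your own. Each camera call takes 0.05 s, during which the arm holds its last target. There are 200 camera calls.

## Working session

There is one attempt and no reset: what is moved stays moved. The work goes in short steps, Python scripts to look and compute and a tool call to move; the robot and the scene stay as the last step left them, time stands still between calls to the robot, and variables do not carry over. Pictures are saved under pics/ and viewed, at most 14 in all, crops included, and the job is handed in when it is done.

Besides the shell and the picture viewer there is one more tool, called as name(argument=value, ...) on one line, values as JSON. apply_moves: Moves the arm, as the interface text tells. Shift numbers are shares of 40 mm and turn numbers shares of 90 degrees, none past 1 either way. Its arguments: {"type":"object","properties":{"commands":{"type":"array"},"grip_force":{"type":"number"}},"required":["commands"]}

```bash
mkdir -p pics; ls
python3 - <<'E'
from station import telemetry, optics, r
import cv2,numpy as np
for n in("top","side"):
    s=optics.snapshot(n); cv2.imwrite(f"pics/{n}0.png",s["frame"]); np.savez(f"{n}0.npz",**s)
    print(n,s["fx"],s["cx"],s["cy"],s["R"].round(3).tolist(),s["t"].round(3).tolist(),(s["range_z"]>0).mean())
print(telemetry.sense())
E
```

```text
pics
top 548.2578745028309 326.9942243424027 230.8690407650491 [[0.018, -1.0, 0.015], [-0.993, -0.019, -0.12], [0.12, -0.013, -0.993]] [-0.032, 0.518, 1.334] 0.996044921875
side 511.2595973880451 317.7868550201584 233.393409644583 [[0.996, -0.083, 0.006], [-0.033, -0.455, -0.89], [0.077, 0.887, -0.456]] [-0.507, 0.096, 1.238] 0.9958854166666666
{'t': 0.1, 'qpos': array([ 1.13300811e+00,  2.60626685e-01, -1.39237361e-01,  1.17271376e+00,
       -2.92718855e-05,  1.57080784e+00]), 'dq': array([ 0.00037412, -0.00074178,  0.00407736, -0.00078272, -0.00034059,
        0.00200572]), 'joint_torque': array([ 1.06055850e-03, -4.06508017e+01,  2.54527599e+01,  1.00560853e-02,
        2.62933611e-05,  3.05266980e-06]), 'ee_pos': array([0.22231423, 0.47492572, 0.23054479]), 'eef_rot': array([-1.79132551e-04,  2.17155777e-01,  9.76136555e-01, -8.72663912e-04]), 'contact_force': array([ 0.06376897, -0.31031819, -0.50215944]), 'wrist_torque': array([-0.01401326, -0.01695924, -0.00123182]), 'grip_force': 0.0, 'gripper_width': 0.08493200576182866}
```

View pics/top0.png

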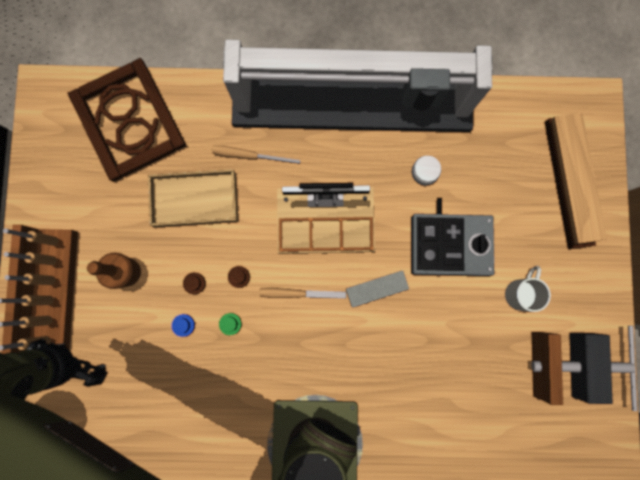

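View pics/side0.png

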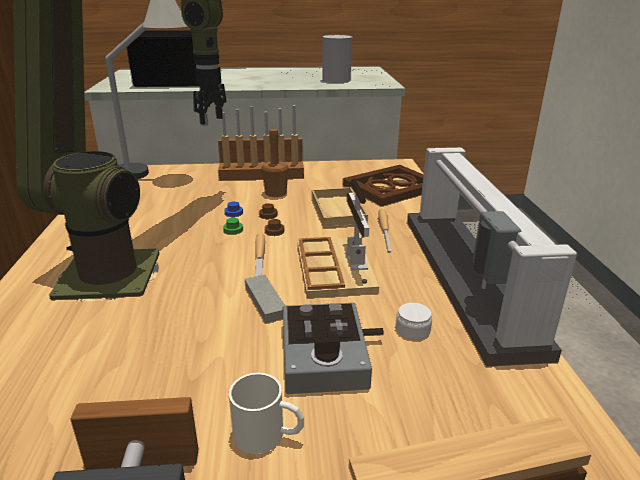

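The top view shows the arm's own shadow and these look-alikes: dark blanks at (194,284) and (238,276), a blue one at (183,325), and a green one at (230,324). The mallet is at (118,270). I choose the two dark blanks. The clamp stands open at (325,195), the tray is at (194,199), and the box is at (452,244). The box's keys are round (430,230), cross (453,231), square (430,254) and bar (454,254), with the switch at (481,243).

```bash
cat > h.py <<'E'
import numpy as np,cv2
from station import telemetry, optics, r
def cloud(s):
    v,u=np.mgrid[:480,:640]; d=s["range_z"]
    c=np.stack([(u-s["cx"])/s["fx"]*d,(v-s["cy"])/s["fy"]*d,d],-1)
    return (c-s["t"])@s["R"]
def ray(s,u,v,z):
    d=np.array([(u-s["cx"])/s["fx"],(v-s["cy"])/s["fy"],1])@s["R"]; o=-s["t"]@s["R"]
    return o+d*(z-o[2])/d[2]
def proj(s,X):
    c=s["R"]@X+s["t"]; return s["fx"]*c[0]/c[2]+s["cx"],s["fy"]*c[1]/c[2]+s["cy"]
def tri(a,pa,b,pb):
    def od(s,p): return -s["t"]@s["R"], np.array([(p[0]-s["cx"])/s["fx"],(p[1]-s["cy"])/s["fy"],1])@s["R"]
    (o,d),(p,e)=od(a,pa),od(b,pb); k=np.linalg.lstsq(np.stack([d,-e],1),p-o,rcond=None)[0]
    A=o+k[0]*d;B=p+k[1]*e; return (A+B)/2,np.linalg.norm(A-B)
def rect(m,name,P):
    n,l,st,c=cv2.connectedComponentsWithStats(m.astype(np.uint8))
    for i in range(1,n):
        if st[i,4]>25:
            Q=P[l==i]; b=cv2.minAreaRect(Q[:,:2].astype(np.float32)); print(name,"px",c[i].round(1),"n",st[i,4],"z",np.median(Q[:,2]).round(4),"rect",np.round(b[0],4),np.round(b[1],3),round(b[2],1),"mean",Q[:,:2].mean(0).round(4))
E
python3 - <<'E'
from h import *
t=dict(np.load("top0.npz")); s=dict(np.load("side0.npz"))
for n,S in(("top",t),("side",s)):
    P=cloud(S);x,y,z=P[...,0],P[...,1],P[...,2]
    hsv=cv2.cvtColor(S["frame"],cv2.COLOR_BGR2HSV)
    print(n)
    box=lambda a,b,c,d:(x>a)&(x<b)&(y>c)&(y<d)
    rect(box(.3,.5,.1,.4)&(z>.027)&(z<.04),"bosstop",P)
    rect(box(.3,.5,.1,.4)&(z>.009)&(z<.02),"base",P)
    rect(box(.45,.75,-.2,.15)&(z>.024)&(z<.032),"walls",P)
    rect(box(.45,.75,-.2,.15)&(z>.016)&(z<.0235),"plate",P)
    rect(box(.45,.75,-.2,.15)&(z>.06),"clamp",P)
    rect(box(.5,.75,.15,.5)&(z>.03)&(z<.04),"trayrim",P)
    rect(box(.5,.75,.15,.5)&(z>.003)&(z<.012),"trayfloor",P)
    rect(box(.35,.62,-.5,-.15)&(z>.045)&(z<.053),"boxtop",P)
    rect(box(.35,.62,-.5,-.15)&(z>.0615)&(z<.07),"keys",P)
    rect(box(.35,.62,-.5,-.15)&(z>.08)&(z<.1),"switch",P)
f=np.hstack([cv2.resize(t["frame"][205:285,405:505],(400,320),interpolation=2),cv2.resize(t["frame"][255:345,160:260],(400,320),interpolation=2)])
f=np.vstack([f,np.hstack([cv2.resize(t["frame"][170:260,270:385],(400,280),interpolation=2),cv2.resize(s["frame"][290:400,265:385],(400,280),interpolation=2)])])
cv2.imwrite("pics/crop0.png",f)
E
```

```text
top
bosstop px [236.3 275.7] n 141 z 0.0308 rect [0.4024 0.1985] [0.033 0.035] 89.6 mean [0.4031 0.1992]
bosstop px [191.3 282.3] n 155 z 0.0309 rect [0.3847 0.3083] [0.033 0.035] 32.3 mean [0.3849 0.3088]
base px [238.1 276.4] n 192 z 0.0127 rect [0.403  0.1987] [0.055 0.053] 3.2 mean [0.4021 0.1972]
base px [194.  282.5] n 195 z 0.0127 rect [0.3849 0.3091] [0.052 0.056] 0.9 mean [0.3849 0.3062]
base px [228.8 315.2] n 58 z 0.0135 rect [0.3064 0.2161] [0.01  0.045] 1.1 mean [0.3058 0.2166]
base px [182.3 315.1] n 31 z 0.012 rect [0.3044 0.3327] [0.005 0.035] 1.0 mean [0.3041 0.3314]
walls px [319.6 202.6] n 49 z 0.0259 rect [ 0.591  -0.0018] [0.053 0.019] 88.9 mean [ 0.5902 -0.0023]
walls px [324.  233.2] n 772 z 0.0271 rect [ 0.512  -0.0178] [0.086 0.236] 2.0 mean [ 0.513  -0.0149]
plate px [324.5 221.5] n 3439 z 0.0193 rect [ 0.5492 -0.017 ] [0.164 0.243] 1.9 mean [ 0.5437 -0.0157]
clamp px [324.9 189.4] n 1099 z 0.1591 rect [ 0.5955 -0.0151] [0.025 0.2  ] 2.0 mean [ 0.5971 -0.014 ]
trayrim px [232.6 191.8] n 118 z 0.0334 rect [0.6075 0.2151] [0.129 0.014] 9.6 mean [0.6122 0.2159]
[... 2946 characters left out ...]
 308.6] n 90 z 0.0651 rect [ 0.4612 -0.2715] [0.024 0.025] 36.0 mean [ 0.461  -0.2725]
keys px [337.9 325.2] n 128 z 0.0651 rect [ 0.5196 -0.329 ] [0.031 0.028] 43.1 mean [ 0.5188 -0.33  ]
keys px [307.4 326.8] n 87 z 0.0653 rect [ 0.4615 -0.3293] [0.038 0.012] 89.4 mean [ 0.4616 -0.3309]
keys px [326.9 350.5] n 104 z 0.0657 rect [ 0.4905 -0.4003] [0.006 0.044] 88.3 mean [ 0.491  -0.4007]
keys px [259.7 387. ] n 145 z 0.066 rect [ 0.3786 -0.4826] [0.015 0.056] 74.2 mean [ 0.376  -0.4802]
switch px [326.3 340.8] n 161 z 0.0847 rect [ 0.4906 -0.3965] [0.015 0.044] 86.9 mean [ 0.4901 -0.3975]
switch px [260.6 377.4] n 220 z 0.0865 rect [ 0.3806 -0.483 ] [0.018 0.059] 72.6 mean [ 0.3784 -0.4806]
```

View pics/crop0.png

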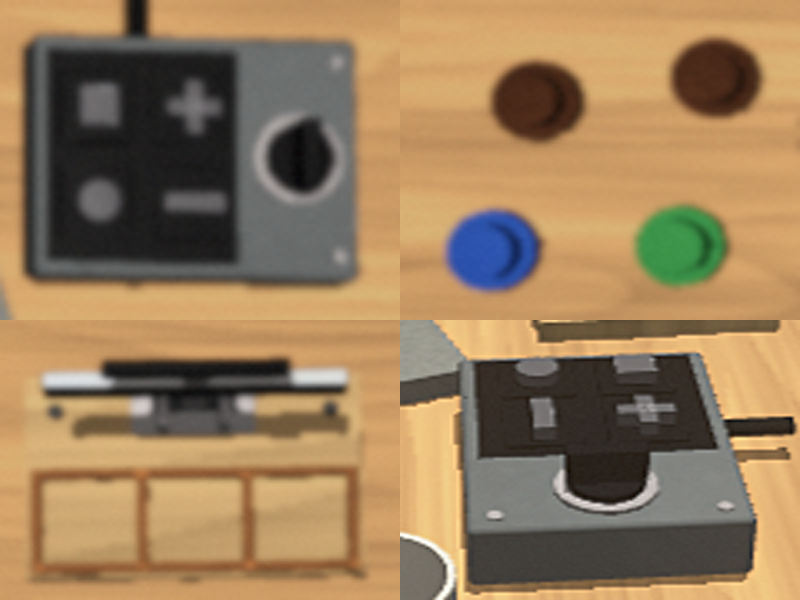

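The crop confirms the two dark stepped blanks, with the blue and green ones beside them. On the box, square is at the upper left, cross upper right, round lower left and bar lower right. The fixture's bays are empty. Measured heights agree with the text: boss tops 31 mm, keys 65 mm, walls 27 mm. I'll start with the blank at (0.385, 0.308).

apply_moves(commands=[0,0,0,0,0,-0.07,62,0,0,0,0,0,-0.07,62,0,0,0,0,0,-0.07,62,0,0,0,0,0,-0.069,62,-0.8,-0.83,0,0,0,0,62,-0.8,-0.83,0,0,0,0,62,-0.8,-0.83,0,0,0,0,62,-0.8,-0.84,0,0,0,0,62,-0.86,-0.84,0,0,0,0,62,0,0,0.9,0,0,0,62,0,0,0.9,0,0,0,62,0,0,0,0,0,0,62], grip_force=30)

```text
t: 1.1
ee_pos: [0.3642, 0.3215, 0.1531]
eef_rot: [-0.005, 0.001, 1.0, -0.004]
contact_force: [-1.0, -1.4, -0.1]
gripper_width: 0.0623
grip_force: 0.0
```

```bash
cat > look.py <<'E'
from h import *
import sys
t=optics.snapshot("top"); s=optics.snapshot("side"); st=telemetry.sense()
print(st["t"],st["ee_pos"].round(4),st["eef_rot"].round(4),st["gripper_width"],st["contact_force"].round(2))
for n,S in(("top",t),("side",s)):
    P=cloud(S);x,y,z=P[...,0],P[...,1],P[...,2]; hsv=cv2.cvtColor(S["frame"],cv2.COLOR_BGR2HSV)
    brown=(hsv[...,0]<14)&(hsv[...,2]<110)&(hsv[...,1]>90)
    box=lambda a,b,c,d:(x>a)&(x<b)&(y>c)&(y<d)
    for lo,hi in((.027,.04),(.033,.042),(.045,.058)): rect(brown&box(.25,.7,-.2,.45)&(z>lo)&(z<hi),n+f" brown z>{lo}",P)
    rect(box(.4,.85,-.2,.15)&(z>.075)&(hsv[...,2]<60),n+" clamp dark",P)
    cv2.imwrite(f"pics/{sys.argv[1]}_{n}.png",S["frame"])
E
python3 look.py a
```

```text
1.2 [0.3667 0.3251 0.1585] [-1.7e-03 -1.0e-04  1.0e+00 -1.5e-03] 0.061931431615044566 [0.41 0.64 0.66]
top brown z>0.027 px [146.  159.2] n 38 z 0.0297 rect [0.6907 0.4344] [0.018 0.03 ] 1.2 mean [0.6917 0.4373]
top brown z>0.027 px [236.6 275.8] n 148 z 0.0307 rect [0.4029 0.1979] [0.034 0.035] 47.9 mean [0.4028 0.1983]
top brown z>0.027 px [191.9 280. ] n 97 z 0.0301 rect [0.3897 0.3073] [0.033 0.024] 72.6 mean [0.3905 0.3076]
top clamp dark px [405.4  92.7] n 128 z 0.1669 rect [ 0.8318 -0.1956] [0.034 0.005] 7.2 mean [ 0.8274 -0.1962]
top clamp dark px [325.6 188.8] n 409 z 0.2025 rect [ 0.5961 -0.0156] [0.01  0.186] 2.0 mean [ 0.5949 -0.0154]
side brown z>0.027 px [268.  205.7] n 37 z 0.0306 rect [0.3845 0.306 ] [0.03  0.035] 8.6 mean [0.3856 0.3058]
side brown z>0.027 px [273.9 221.2] n 49 z 0.0306 rect [0.4016 0.1983] [0.031 0.031] 3.6 mean [0.4022 0.1977]
side clamp dark px [357.5 190.8] n 140 z 0.2094 rect [ 0.5971 -0.0156] [0.013 0.121] 2.7 mean [ 0.5964 -0.0253]
side clamp dark px [355.6 215.6] n 182 z 0.154 rect [ 0.5923 -0.0184] [0.006 0.198] 1.9 mean [ 0.5922 -0.0372]
```

apply_moves(commands=[-0.45,-0.43,0,0,0,0,62,0,0,0,0,0,0,62,0,0,0.5,0,0,0,62,0,0,0.5,0,0,0,62,0,0,0.5,0,0,0,62,0,0,0.5,0,0,0,62,0,0,0.5,0,0,0,62,0,0,0,0,0,0,62,0,0,0,0,0,0,62])

```text
t: 1.95
ee_pos: [0.386, 0.3101, 0.0603]
eef_rot: [0.0, -0.001, 1.0, 0.0]
contact_force: [0.8, -0.1, 0.6]
gripper_width: 0.0622
grip_force: 0.0
```

apply_moves(commands=[0.03,-0.05,0.5,0,0,0,62,0,0,0.4,0,0,0,62,0,0,0.18,0,0,0,62,0,0,0,0,0,0,62,0,0,0,0,0,0,30,0,0,0,0,0,0,30,0,0,0,0,0,0,30,0,0,0,0,0,0,30,0,0,0,0,0,0,30,0,0,0,0,0,0,30])

```text
t: 2.78
ee_pos: [0.3859, 0.3081, 0.0177]
eef_rot: [0.001, -0.0, 1.0, 0.001]
contact_force: [-0.5, -1.0, 6.6]
gripper_width: 0.0343
grip_force: 29.7
```

apply_moves(commands=[0,0,-0.5,0,0,0,30,0,0,-0.8,0,0,0,30,0,0,-0.8,0,0,0,30,-0.38,-0.78,-0.2,0,0,0,30,-0.38,-0.78,0,0,0,0,30,-0.38,-0.78,0,0,0,0,30,-0.38,-0.78,0,0,0,0,30,-0.38,-0.78,0,0,0,0,30,-0.38,-0.78,0,0,0,0,30,-0.38,-0.78,0,0,0,0,30,-0.38,-0.78,0,0,0,0,30,0,0,0,0,0,0,30])

```text
t: 3.78
ee_pos: [0.51, 0.0527, 0.1091]
eef_rot: [0.002, 0.003, 1.0, -0.001]
contact_force: [0.1, 0.5, -0.7]
gripper_width: 0.0337
grip_force: 30.2
```

apply_moves(commands=[0,0,0,0,0,0,30])

```text
t: 3.87
ee_pos: [0.5074, 0.056, 0.1087]
eef_rot: [0.001, 0.002, 1.0, 0.0]
contact_force: [-1.1, 0.7, -0.0]
gripper_width: 0.0339
grip_force: 30.2
```

```bash
python3 look.py b
```

```text
3.9667 [0.5061 0.0578 0.1083] [-2.e-04 -1.e-04  1.e+00  2.e-04] 0.03403602919492293 [-0.47  0.44  0.27]
top brown z>0.027 px [146.9 158.2] n 32 z 0.0302 rect [0.6957 0.4338] [0.013 0.03 ] 23.6 mean [0.6943 0.4352]
top brown z>0.027 px [236.6 275.7] n 144 z 0.0308 rect [0.4023 0.1987] [0.034 0.033] 1.0 mean [0.403  0.1984]
top clamp dark px [405.5  92.7] n 124 z 0.1684 rect [ 0.8316 -0.1959] [0.034 0.004] 7.3 mean [ 0.8272 -0.1962]
top clamp dark px [262.2 182.7] n 47 z 0.5824 rect [0.5218 0.082 ] [0.045 0.004] 5.7 mean [0.5223 0.0829]
top clamp dark px [330.9 188.8] n 332 z 0.2032 rect [ 0.5821 -0.0257] [0.079 0.148] 37.1 mean [ 0.5937 -0.0275]
top clamp dark px [314.5 234.9] n 278 z 0.6213 rect [0.4585 0.0057] [0.028 0.116] 88.7 mean [0.4579 0.0034]
side brown z>0.027 px [274.1 221.5] n 52 z 0.0306 rect [0.4027 0.1969] [0.028 0.037] 0.0 mean [0.4027 0.1963]
side clamp dark px [311.7  78.4] n 7198 z 0.4682 rect [0.4794 0.0332] [0.09  0.154] 85.9 mean [0.4958 0.0191]
side clamp dark px [357.5 190.7] n 140 z 0.2096 rect [ 0.5968 -0.0189] [0.013 0.123] 3.4 mean [ 0.5965 -0.0252]
side clamp dark px [355.6 215.6] n 180 z 0.1538 rect [ 0.5926 -0.018 ] [0.005 0.202] 2.0 mean [ 0.5923 -0.0369]
side clamp dark px [315.2 224.1] n 39 z 0.0963 rect [0.5053 0.0354] [0.024 0.05 ] 89.7 mean [0.5051 0.0365]
```

apply_moves(commands=[-0.1,0,0.5,0,0,0,30,0,0,0.5,0,0,0,30,0,0,0.4,0,0,0,30,0,0,0.2,0,0,0,30,0,0,0.13,0,0,0,30,0,0,0,0,0,0,30,0,0,0,0,0,0,30])

```text
t: 4.55
ee_pos: [0.5107, 0.0582, 0.0394]
eef_rot: [0.0, -0.001, 1.0, 0.0]
contact_force: [-0.4, 0.3, -1.4]
gripper_width: 0.034
grip_force: 30.7
```

apply_moves(commands=[0,0,0.03,0,0,0,58,0,0,0,0,0,0,58,0,0,0,0,0,0,58,0,0,-0.6,0,0,0,62,0,0,-0.9,0,0,0,62,0.67,0.87,0,0,0,0,62,0.67,0.87,0,0,0,0,62,0.67,0.87,0,0,0,0,62,0.67,0.87,0,0,0,0,62,0,0,0,0,0,0,62,0,0,0,0,0,0,62])

```text
t: 5.47
ee_pos: [0.4076, 0.1909, 0.0981]
eef_rot: [0.0, -0.003, 1.0, 0.0]
contact_force: [-0.0, -0.5, 0.1]
gripper_width: 0.0615
grip_force: 0.0
```

```bash
python3 look.py c
```

```text
5.5667 [0.4094 0.1895 0.0981] [ 7.e-04 -3.e-04  1.e+00 -0.e+00] 0.0618767942417024 [ 0.46 -1.18 -0.55]
top brown z>0.027 px [144.6 158.9] n 35 z 0.0308 rect [0.6935 0.4406] [0.014 0.025] 40.3 mean [0.6921 0.4408]
top brown z>0.027 px [296.6 236.1] n 151 z 0.0328 rect [0.5078 0.0561] [0.048 0.048] 0.3 mean [0.5036 0.0531]
top brown z>0.045 px [294.5 232.8] n 164 z 0.0502 rect [0.5096 0.0579] [0.035 0.032] 0.1 mean [0.5097 0.0577]
top clamp dark px [405.4  92.8] n 128 z 0.1676 rect [ 0.8315 -0.1957] [0.036 0.005] 6.8 mean [ 0.8276 -0.1962]
top clamp dark px [325.5 188.8] n 404 z 0.2051 rect [ 0.5961 -0.0155] [0.01  0.185] 2.0 mean [ 0.5949 -0.0152]
top clamp dark px [223.2 256.8] n 236 z 0.5563 rect [0.4134 0.1475] [0.034 0.011] 25.0 mean [0.4131 0.1437]
top clamp dark px [253.7 270.8] n 89 z 0.2058 rect [0.4087 0.1362] [0.016 0.027] 1.0 mean [0.408  0.1366]
side brown z>0.027 px [273.9 220.7] n 35 z 0.0308 rect [0.4025 0.1976] [0.032 0.028] 89.2 mean [0.4024 0.2008]
side brown z>0.027 px [309.5 244.4] n 31 z 0.0334 rect [0.4896 0.0513] [0.014 0.041] 19.3 mean [0.4917 0.0491]
side brown z>0.027 px [322.6 244.5] n 39 z 0.0334 rect [0.5275 0.0505] [0.045 0.016] 65.7 mean [0.5252 0.0461]
side brown z>0.045 px [316.1 236.8] n 65 z 0.0509 rect [0.5074 0.0573] [0.034 0.031] 25.1 mean [0.5092 0.0565]
side clamp dark px [271.9  24.9] n 612 z 0.5455 rect [0.417  0.1443] [0.04  0.015] 19.8 mean [0.4146 0.1431]
side clamp dark px [270.4  83. ] n 68 z 0.4175 rect [0.4079 0.1465] [0.023 0.009] 33.2 mean [0.4064 0.1456]
side clamp dark px [275.3 183. ] n 222 z 0.1766 rect [0.4109 0.1333] [0.034 0.022] 89.3 mean [0.41   0.1324]
side clamp dark px [357.5 190.7] n 140 z 0.2095 rect [ 0.5973 -0.0171] [0.013 0.122] 2.4 mean [ 0.5964 -0.025 ]
side clamp dark px [355.6 215.6] n 182 z 0.1536 rect [ 0.5926 -0.019 ] [0.006 0.197] 2.2 mean [ 0.5922 -0.0372]
```

apply_moves(commands=[0.17,0.22,0,0,0,0,62,0,0,0.5,0,0,0,62,0,0,0.5,0,0,0,62,0,0,0.5,0,0,0,62,0,0,0.35,0,0,0,62,0,0,0.15,0,0,0,62,0,0,0,0,0,0,62,0,0,0,0,0,0,30,0,0,0,0,0,0,30,0,0,0,0,0,0,30,0,0,0,0,0,0,30,0,0,0,0,0,0,30])

```text
t: 6.57
ee_pos: [0.4031, 0.1986, 0.0188]
eef_rot: [0.001, -0.0, 1.0, 0.0]
contact_force: [0.6, -1.0, 6.1]
gripper_width: 0.0342
grip_force: 30.2
```

apply_moves(commands=[0,0,-0.5,0,0,0,30,0,0,-0.8,0,0,0,30,0,0,-0.9,0,0,0,30,-0.35,-0.92,0,0,0,0,30,-0.35,-0.92,0,0,0,0,30,-0.35,-0.92,0,0,0,0,30,-0.35,-0.92,0,0,0,0,30,-0.35,-0.92,0,0,0,0,30,-0.35,-0.92,0,0,0,0,30,-0.35,-0.92,0,0,0,0,30,-0.35,-0.92,0,0,0,0,30,0,0,0,0,0,0,30])

```text
t: 7.57
ee_pos: [0.5177, -0.1023, 0.1062]
eef_rot: [0.002, 0.003, 1.0, -0.002]
contact_force: [1.1, 0.1, -0.3]
gripper_width: 0.034
grip_force: 30.3
```

apply_moves(commands=[0,0,0.2,0,0,0,30,0,0,0,0,0,0,30,0,0,0,0,0,0,30])

```text
t: 7.82
ee_pos: [0.5123, -0.0948, 0.0967]
eef_rot: [-0.001, -0.001, 1.0, 0.001]
contact_force: [-0.1, 0.5, -1.3]
gripper_width: 0.0339
grip_force: 30.4
```

apply_moves(commands=[-0.07,0,0.5,0,0,0,30,0,0,0.5,0,0,0,30,0,0,0.25,0,0,0,30,0,0,0.15,0,0,0,30,0,0,0.06,0,0,0,30,0,0,0,0,0,0,30,0,0,0,0,0,0,56,0,0,0,0,0,0,56,0,0,0,0,0,0,56,0,0,-0.6,0,0,0,60,0,0,-1,0,0,0,60,0,0,-1,0,0,0,60])

```text
t: 8.82
ee_pos: [0.5155, -0.0959, 0.1437]
eef_rot: [-0.002, -0.0, 1.0, 0.0]
contact_force: [1.3, -0.6, 0.6]
gripper_width: 0.0598
grip_force: 0.0
```

apply_moves(commands=[0.8,0,-1,0,0,0.075,60,0.8,0,-0.8,0,0,0.075,60,0,0,0,0,0,0.075,60,0,0,0,0,0,0.075,60,0,0,0,0,0,0.075,60,0,0,0,0,0,0.075,60,0,0,0,0,0,0.075,60,0,0,0,0,0,0.075,60,0,0,0,0,0,0.075,60,0,0,0,0,0,0.075,60,0,0,0,0,0,0.075,60,0,0,0,0,0,0.075,60])

```text
t: 9.82
ee_pos: [0.4617, -0.0927, 0.2058]
eef_rot: [0.0, 0.652, 0.759, 0.0]
contact_force: [0.4, -0.1, -0.8]
gripper_width: 0.06
grip_force: 0.0
```

apply_moves(commands=[0,0,0,0,0,0.075,60,0,0,0,0,0,0,60,0,0,0,0,0,0,60])

```text
t: 10.07
ee_pos: [0.4617, -0.0927, 0.2056]
eef_rot: [0.0, 0.692, 0.722, 0.0]
contact_force: [0.8, -0.0, 0.4]
gripper_width: 0.0602
grip_force: 0.0
```

```bash
python3 look.py d
```

```text
10.1667 [ 0.4616 -0.0926  0.2055] [2.000e-04 6.921e-01 7.218e-01 1.000e-04] 0.060036540938952165 [-0.04 -0.29  0.36]
top brown z>0.027 px [144.5 159.5] n 32 z 0.029 rect [0.6901 0.4409] [0.017 0.018] 12.5 mean [0.6908 0.4413]
top brown z>0.027 px [296.5 236.1] n 149 z 0.0329 rect [0.5078 0.0561] [0.048 0.048] 1.3 mean [0.5036 0.0533]
top brown z>0.033 px [300.1 239.2] n 41 z 0.0346 rect [0.4957 0.0455] [0.015 0.035] 50.1 mean [0.4959 0.0442]
top brown z>0.045 px [294.5 232.7] n 167 z 0.0506 rect [0.5097 0.0578] [0.034 0.032] 1.2 mean [0.5101 0.0578]
top clamp dark px [405.5  92.8] n 125 z 0.1673 rect [ 0.8318 -0.1956] [0.035 0.005] 7.4 mean [ 0.827  -0.1962]
top clamp dark px [366.4 188.2] n 48 z 0.6794 rect [ 0.4937 -0.0659] [0.025 0.009] 4.2 mean [ 0.4972 -0.0646]
top clamp dark px [325.3 188.8] n 415 z 0.2047 rect [ 0.5788 -0.0182] [0.166 0.102] 52.9 mean [ 0.5924 -0.014 ]
top clamp dark px [412.7 206.9] n 162 z 0.6816 rect [ 0.4658 -0.1274] [0.023 0.058] 89.6 mean [ 0.4734 -0.1254]
top clamp dark px [349.  235.8] n 53 z 0.6783 rect [ 0.432  -0.0418] [0.003 0.037] 80.9 mean [ 0.43
[... 442 characters left out ...]
mean [ 0.5173 -0.108 ]
side brown z>0.045 px [316.2 236.6] n 54 z 0.0509 rect [0.5094 0.0545] [0.036 0.029] 70.4 mean [0.5095 0.0572]
side brown z>0.045 px [324.8 267.9] n 90 z 0.0512 rect [ 0.5149 -0.0973] [0.033 0.033] 32.1 mean [ 0.5166 -0.0986]
side clamp dark px [297.7  58.3] n 4925 z 0.5168 rect [ 0.4608 -0.1025] [0.076 0.083] 78.9 mean [ 0.4591 -0.1242]
side clamp dark px [299.4 158.6] n 2322 z 0.3127 rect [ 0.4641 -0.1073] [0.055 0.128] 88.0 mean [ 0.461  -0.1106]
side clamp dark px [357.5 190.6] n 140 z 0.2094 rect [ 0.597  -0.0188] [0.013 0.121] 3.2 mean [ 0.5965 -0.0245]
side clamp dark px [355.5 215.5] n 178 z 0.1543 rect [ 0.5924 -0.0192] [0.005 0.197] 2.0 mean [ 0.5922 -0.0365]
```

apply_moves(commands=[0,0,-0.88,0,0,0,50,0,0,0,0,0,0,50,0.2,0.86,0,0,0,0,50,0.2,0.86,0,0,0,0,50,0.19,0.86,0,0,0,0,50,0.19,0.86,0,0,0,0,50,0,0,0,0,0,0,50,0,0,0,0,0,0,50])

```text
t: 10.83
ee_pos: [0.5993, -0.0554, 0.2394]
eef_rot: [-0.0, 0.692, 0.722, -0.0]
contact_force: [0.4, 0.4, -1.0]
gripper_width: 0.0502
grip_force: 0.0
```

apply_moves(commands=[0,-0.04,0.5,0,0,0,50,0,0,0.5,0,0,0,50,0,0,0.33,0,0,0,50,0,0,0,0,0,0,50,0,0,0,0,0,0,8,0,0,0,0,0,0,8,0,0,0,0,0,0,8,0,0,0,0,0,0,8,0,0,0,0,0,0,8,0,0,0,0,0,0,8], grip_force=25)

```text
t: 11.67
ee_pos: [0.5972, -0.0563, 0.189]
eef_rot: [0.001, 0.693, 0.721, 0.001]
contact_force: [-0.8, -0.8, 6.0]
gripper_width: 0.0131
grip_force: 24.7
```

apply_moves(commands=[0,-0.237,0.01,0,0,0,8,0,-0.236,0.021,0,0,0,8,0,-0.234,0.04,0,0,0,8,0,-0.231,0.052,0,0,0,8,0,-0.227,0.07,0,0,0,8,0,-0.222,0.082,0,0,0,8,0,-0.216,0.098,0,0,0,8,0,-0.209,0.112,0,0,0,8,0,-0.201,0.125,0,0,0,8,0,-0.193,0.138,0,0,0,8,0,-0.183,0.151,0,0,0,8,0,-0.173,0.162,0,0,0,8])

```text
t: 12.67
ee_pos: [0.4942, -0.0599, 0.1451]
eef_rot: [0.001, 0.693, 0.721, 0.001]
contact_force: [1.2, 0.5, -1.2]
gripper_width: 0.0127
grip_force: 24.5
```

apply_moves(commands=[0,-0.162,0.173,0,0,0,8,0,-0.151,0.183,0,0,0,8,0,-0.138,0.193,0,0,0,8,0,-0.125,0.201,0,0,0,8,0,-0.112,0.209,0,0,0,8,0,-0.098,0.216,0,0,0,8,0,-0.082,0.222,0,0,0,8,0,-0.07,0.227,0,0,0,8,0,-0.052,0.231,0,0,0,8,0,-0.04,0.234,0,0,0,8,0,-0.021,0.236,0,0,0,8,0,-0.01,0.237,0,0,0,8])

```text
t: 13.67
ee_pos: [0.4569, -0.0621, 0.0453]
eef_rot: [0.004, 0.693, 0.721, 0.003]
contact_force: [-1.1, 1.9, 39.8]
gripper_width: 0.0132
grip_force: 32.6
```

apply_moves(commands=[0,0,0,0,0,0,8,0,0,0,0,0,0,8])

```text
t: 13.83
ee_pos: [0.4568, -0.0622, 0.0442]
eef_rot: [0.004, 0.693, 0.721, 0.003]
contact_force: [6.6, 1.5, 4.5]
gripper_width: 0.0128
grip_force: 30.0
```

```bash
cat > clamp.py <<'E'
from h import *
import sys
for n in("top","side"):
    S=optics.snapshot(n);P=cloud(S);x,y,z=P[...,0],P[...,1],P[...,2];hsv=cv2.cvtColor(S["frame"],cv2.COLOR_BGR2HSV)
    box=(x>.42)&(x<.72)&(y>-.15)&(y<.12)&(z>.04)&(z<.25)
    rect(box&(hsv[...,2]<60)&(z<.085),n+" dark",P); rect(box&(hsv[...,1]<60)&(hsv[...,2]>110),n+" light",P)
    f=cv2.resize(S["frame"][130:320,240:420],(540,570)); cv2.imwrite(f"pics/{sys.argv[1]}_{n}.png",f)
st=telemetry.sense();print(st["t"],st["ee_pos"],st["contact_force"])
E
python3 clamp.py e
```

```text
top dark px [313.5 255.7] n 94 z 0.0651 rect [0.4529 0.0098] [0.01  0.051] 2.2 mean [0.4533 0.0099]
top light px [324.7 196.2] n 134 z 0.0698 rect [ 0.5998 -0.0141] [0.034 0.057] 2.0 mean [ 0.5992 -0.0146]
top light px [312.3 226.8] n 689 z 0.0652 rect [0.5361 0.0264] [0.102 0.136] 82.3 mean [0.5236 0.0142]
side dark px [296.4 253.2] n 146 z 0.065 rect [ 0.4536 -0.0286] [0.11  0.026] 86.7 mean [ 0.4542 -0.0511]
side dark px [326.4 272. ] n 32 z 0.0517 rect [ 0.5191 -0.1156] [0.031 0.01 ] 28.2 mean [ 0.5188 -0.1147]
side light px [328.9 250.9] n 381 z 0.0667 rect [ 0.5575 -0.0521] [0.144 0.114] 85.4 mean [ 0.5313 -0.0475]
13.9333 [ 0.45681529 -0.06225159  0.04423502] [6.85238204 0.51784092 4.39244226]
```

apply_moves(commands=[0,0,0,0,0,0,36,0,0,0,0,0,0,36,0,0,0,0,0,0,36,0,0,-0.5,0,0,0,36,0,0,-0.9,0,0,0,36,0,0,-0.9,0,0,0,0,-0.87,0,-0.2,0,0,0,0,-0.87,0,0,0,0,0,0,-0.87,-0.03,0,0,0,0,0,-0.87,-0.03,0,0,0,0,0,-0.87,-0.03,0,0,0,0,0,-0.86,0,0,0,0,0,0])

```text
t: 14.93
ee_pos: [0.4542, -0.2712, 0.1416]
eef_rot: [-0.001, 0.693, 0.721, -0.001]
contact_force: [0.3, -0.3, -0.4]
gripper_width: 0.0004
grip_force: 0.0
```

apply_moves(commands=[0,0,0.5,0,0,0,0,0,0,0,0,0,0,0,0,0,0,0,0,0,0])

```text
t: 15.18
ee_pos: [0.4536, -0.2691, 0.1207]
eef_rot: [-0.003, 0.693, 0.721, -0.001]
contact_force: [-0.0, 0.3, 1.1]
gripper_width: 0.0
grip_force: 0.0
```

```bash
python3 look.py f | grep -E "^[0-9]|brown z>0.0[34]"; python3 clamp.py f2
```

```text
15.2833 [ 0.4552 -0.2691  0.1222] [-1.000e-03  6.926e-01  7.213e-01 -2.000e-04] -1.0942266746658773e-05 [-0.6  -0.44 -0.19]
side brown z>0.033 px [324.5 276.3] n 73 z 0.0353 rect [ 0.5139 -0.1098] [0.029 0.046] 69.3 mean [ 0.5149 -0.1109]
top dark px [326.4 255.6] n 184 z 0.0641 rect [ 0.455  -0.0204] [0.011 0.111] 2.4 mean [ 0.4543 -0.0213]
top light px [324.7 196.2] n 138 z 0.0701 rect [ 0.599  -0.0142] [0.033 0.057] 3.1 mean [ 0.5991 -0.0146]
top light px [325.4 229.3] n 1157 z 0.0657 rect [ 0.5116 -0.0182] [0.141 0.166] 41.3 mean [ 0.5181 -0.0177]
side light px [349.3 244.9] n 91 z 0.0649 rect [ 0.5828 -0.0176] [0.049 0.068] 88.4 mean [ 0.5831 -0.0214]
side light px [325.1 263.8] n 99 z 0.0666 rect [ 0.5148 -0.0959] [0.023 0.051] 1.8 mean [ 0.5166 -0.1051]
15.3833 [ 0.45614815 -0.26929018  0.12294115] [-0.10223653  0.09492233  0.17777286]
```

View pics/f_side.png

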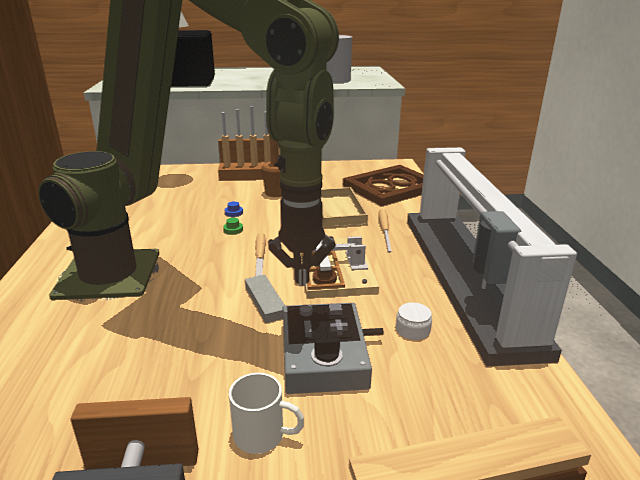

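The side view shows the clamp lying down on the bosses around (330,262). The fingers are shut and hanging above the box, which is at (325,345).

apply_moves(commands=[-0.03,0.13,0.5,0,0,0,0,0,0,0.5,0,0,0,0,0,0,0,0,0,0,0,0,0,0,0,0,0,0,0,0,0,0,0,0,0])

```text
t: 15.8
ee_pos: [0.4617, -0.2709, 0.0834]
eef_rot: [0.0, 0.693, 0.721, 0.0]
contact_force: [-0.5, -0.5, 0.8]
gripper_width: -0.0001
grip_force: 0.0
```

apply_moves(commands=[0,0,0.3,0,0,0,0,0,0,0.15,0,0,0,0,0,0,0.08,0,0,0,0,0,0,0.055,0,0,0,0,0,0,0,0,0,0,0,0,0,0,0,0,0,0])

```text
t: 16.3
ee_pos: [0.4621, -0.2714, 0.0601]
eef_rot: [0.001, 0.693, 0.721, 0.0]
contact_force: [0.3, 1.1, 4.3]
gripper_width: 0.0002
grip_force: 2.1
```

apply_moves(commands=[0,0,0.015,0,0,0,0,0,0,0,0,0,0,0,0,0,0,0,0,0,0,0,0,-0.5,0,0,0,0,0,0,-0.3,0,0,0,0,0,0,0,0,0,0,0,-0.01,0.73,0,0,0,0,0,-0.01,0.72,0,0,0,0,0,0,0,0,0,0,0,0,0,0,0,0,0,0,0,0,0,0,0,0,0,0])

```text
t: 17.22
ee_pos: [0.5181, -0.2691, 0.0893]
eef_rot: [-0.001, 0.693, 0.721, -0.001]
contact_force: [0.0, -0.4, 0.3]
gripper_width: -0.0002
grip_force: 0.0
```

apply_moves(commands=[0,0.03,0.4,0,0,0,0,0,0,0.2,0,0,0,0,0,0,0.08,0,0,0,0,0,0,0.06,0,0,0,0,0,0,0.01,0,0,0,0,0,0,0,0,0,0,0,0,0,0,0,0,0,0])

```text
t: 17.8
ee_pos: [0.5199, -0.2695, 0.0608]
eef_rot: [-0.0, 0.693, 0.721, -0.0]
contact_force: [-2.5, 2.3, 5.0]
gripper_width: 0.0003
grip_force: 2.0
```

apply_moves(commands=[0,0,0.015,0,0,0,0,0,0,0,0,0,0,0,0,0,0,0,0,0,0,0,0,-0.5,0,0,0,0,0,0,-0.3,0,0,0,0,0,0,0,0,0,0,0,-0.7,-0.76,0,0,0,0,0,-0.71,-0.76,0,0,0,0,0,0,0,0,0,0,0,0,0,0,0,0,0,0,0,0,0,0,0,0,0,0])

```text
t: 18.72
ee_pos: [0.4622, -0.3284, 0.0911]
eef_rot: [-0.0, 0.693, 0.721, 0.0]
contact_force: [-0.2, 0.0, 0.0]
gripper_width: -0.0004
grip_force: 0.0
```

apply_moves(commands=[0,-0.02,0.4,0,0,0,0,0,0,0.2,0,0,0,0,0,0,0.12,0,0,0,0,0,0,0.06,0,0,0,0,0,0,0.015,0,0,0,0,0,0,0,0,0,0,0,0,0,0,0,0,0,0])

```text
t: 19.3
ee_pos: [0.4616, -0.3273, 0.0603]
eef_rot: [-0.0, 0.693, 0.721, 0.001]
contact_force: [0.7, 3.4, 4.2]
gripper_width: 0.0004
grip_force: 2.1
```

apply_moves(commands=[0,0,0.015,0,0,0,0,0,0,0,0,0,0,0,0,0,0,0,0,0,0,0,0,-0.5,0,0,0,0,0,0,-1,0,0,0,0,0,0,-1,0,0,-0.075,0,0,0,0,0,0,-0.075,0,0,0,0,0,0,-0.075,0,0,0,0,0,0,-0.075,0,0,0,0,0,0,-0.075,0,0,0,0,0,0,-0.075,0,0,0,0,0,0,-0.075,0])

```text
t: 20.3
ee_pos: [0.4613, -0.3288, 0.1591]
eef_rot: [0.0, 0.343, 0.939, -0.0]
contact_force: [1.0, -0.6, -0.6]
gripper_width: -0.0002
grip_force: 0.0
```

apply_moves(commands=[0,0,0,0,0,-0.075,50,0,0,0,0,0,-0.075,50,0,0,0,0,0,-0.075,50,0,0,0,0,0,-0.075,50,0,0,0,0,0,-0.075,50,0,0,0,0,0,-0.074,50,0,0,0,0,0,0,50,0,0,0,0,0,0,50])

```text
t: 20.97
ee_pos: [0.4612, -0.3286, 0.1592]
eef_rot: [-0.0, 0.002, 1.0, -0.0]
contact_force: [0.7, 0.7, -0.5]
gripper_width: 0.05
grip_force: 0.0
```

Run:
```python
from h import *
st=telemetry.sense();print(st["t"],st["ee_pos"],st["eef_rot"],st["qpos"].round(2))
for n in("top","side"):
    S=optics.snapshot(n);P=cloud(S);x,y,z=P[...,0],P[...,1],P[...,2]
    b=(x>.43)&(x<.56)&(y>-.45)&(y<-.22)
    rect(b&(z>.08)&(z<.095),n+" switch",P);rect(b&(z>.061)&(z<.07),n+" keys",P)
    cv2.imwrite(f"pics/g_{n}.png",S["frame"])
```

```text
20.9667 [ 0.46121533 -0.32860451  0.15916206] [-1.08803440e-04  2.02962585e-03  9.99997905e-01 -2.44301539e-04] [-0.62  0.37 -0.17  1.03 -0.   -0.61]
top keys px [452.6 230.9] n 94 z 0.065 rect [ 0.5202 -0.3278] [0.03  0.028] 47.7 mean [ 0.5203 -0.3279]
top keys px [428.7 230.6] n 87 z 0.0649 rect [ 0.52   -0.2688] [0.023 0.023] 1.0 mean [ 0.5197 -0.2694]
top keys px [428.7 254.4] n 81 z 0.0647 rect [ 0.4619 -0.2696] [0.024 0.025] 64.6 mean [ 0.4618 -0.2692]
side switch px [326.  340.9] n 163 z 0.0847 rect [ 0.4904 -0.3966] [0.044 0.015] 1.4 mean [ 0.4896 -0.3978]
side keys px [334.9 307.4] n 110 z 0.0652 rect [ 0.5193 -0.2715] [0.024 0.027] 0.8 mean [ 0.5196 -0.2732]
side keys px [305.4 308.7] n 94 z 0.0652 rect [ 0.4611 -0.2725] [0.023 0.027] 13.0 mean [ 0.4614 -0.2733]
side keys px [338.1 325.3] n 132 z 0.065 rect [ 0.5203 -0.3286] [0.03 0.03] 47.0 mean [ 0.5191 -0.3303]
side keys px [307.3 326.8] n 89 z 0.0653 rect [ 0.4615 -0.3277] [0.037 0.012] 89.6 mean [ 0.4615 -0.3308]
side keys px [326.4 350.6] n 108 z 0.0655 rect [ 0.4905 -0.4007] [0.006 0.044] 89.7 mean [ 0.4902 -0.4007]
```

apply_moves(commands=[-0.37,-0.82,0,0,0,0,34,-0.37,-0.83,0,0,0,0,34,0,0,0.5,0,0,0,34,0,0,0.4,0,0,0,34,0,0,0,0,0,0,34,0,0,0,0,0,0,34,0,0,0,0,0,0,34], grip_force=40)

```text
t: 21.65
ee_pos: [0.4908, -0.3944, 0.124]
eef_rot: [0.0, 0.001, 1.0, -0.0]
contact_force: [0.2, -0.4, -0.8]
gripper_width: 0.0341
grip_force: 0.0
```

apply_moves(commands=[0,0,0.5,0,0,0,34,0,0,0.5,0,0,0,34,0,0,0.3,0,0,0,34,0,0,0.12,0,0,0,34,0,0,0,0,0,0,34,0,0,0,0,0,0,5,0,0,0,0,0,0,5,0,0,0,0,0,0,5,0,0,0,0,0,0,5,0,0,0,0,0,0,5])

```text
t: 22.48
ee_pos: [0.4917, -0.3948, 0.0683]
eef_rot: [0.001, 0.0, 1.0, -0.001]
contact_force: [-0.9, 2.4, 6.1]
gripper_width: 0.0111
grip_force: 41.2
```

apply_moves(commands=[0,0,0,0,0,0.07,5,0,0,0,0,0,0.07,5,0,0,0,0,0,0.07,5,0,0,0,0,0,0.07,5,0,0,0,0,0,0.07,5,0,0,0,0,0,0.07,5,0,0,0,0,0,0.07,5,0,0,0,0,0,0.07,5,0,0,0,0,0,0.07,5,0,0,0,0,0,0.07,5,0,0,0,0,0,0.07,5,0,0,0,0,0,0,5])

```text
t: 23.48
ee_pos: [0.4909, -0.3959, 0.0683]
eef_rot: [0.001, 0.57, 0.821, -0.001]
contact_force: [-3.3, -1.6, 6.3]
gripper_width: 0.0109
grip_force: 41.3
```

Run:
```python
from h import *
st=telemetry.sense();print(st["t"],st["ee_pos"],st["eef_rot"],st["wrist_torque"].round(3),st["contact_force"].round(1))
S=optics.snapshot("side"); cv2.imwrite("pics/sw.png",cv2.resize(S["frame"][270:400,250:410],(640,520),interpolation=2))
print(optics.snapshot and telemetry.sense()["qpos"][5])
```

```text
23.4833 [ 0.49088825 -0.39585269  0.06831914] [ 0.00128403  0.57043386  0.82134168 -0.00118729] [-0.125  0.561  0.248] [-3.3 -1.6  6.3]
0.5336848234982581
```

View pics/sw.png

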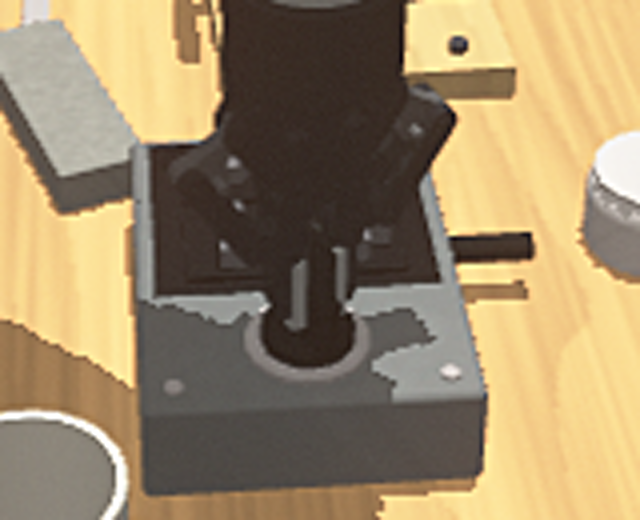

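The crop shows the fingers pinching the grip bar at (315,310), now turned to lie across the box. The turn is 1.21 rad with 0.25 N·m on the wrist, so the switch is at its stop. I'll bring it back in the grip, then let go.

apply_moves(commands=[0,0,0,0,0,0.01,5,0,0,0,0,0,0,5,0,0,0,0,0,-0.075,5,0,0,0,0,0,-0.075,5,0,0,0,0,0,-0.075,5,0,0,0,0,0,-0.075,5,0,0,0,0,0,-0.075,5,0,0,0,0,0,-0.075,5,0,0,0,0,0,-0.075,5,0,0,0,0,0,-0.075,5,0,0,0,0,0,-0.075,5,0,0,0,0,0,-0.075,5])

```text
t: 24.53
ee_pos: [0.4916, -0.3949, 0.0683]
eef_rot: [0.001, 0.021, 1.0, -0.001]
contact_force: [-1.3, 2.3, 6.4]
gripper_width: 0.0109
grip_force: 41.2
```

apply_moves(commands=[0,0,0,0,0,-0.03,5,0,0,0,0,0,0,34,0,0,0,0,0,0,34,0,0,0,0,0,0,34,0,0,-0.5,0,0,0,34,0,0,-1,0,0,0,34,0,0,-1,0,0,0,34,0,0,-0.7,0,0,0,34,0,0,0,0,0,0,34,0,0,0,0,0,0,34])

```text
t: 25.37
ee_pos: [0.4919, -0.3955, 0.1968]
eef_rot: [0.002, 0.001, 1.0, -0.002]
contact_force: [1.0, 0.1, -1.2]
gripper_width: 0.0342
grip_force: 0.0
```

```bash
python3 - <<'E'
from h import *
st=telemetry.sense();print(st["t"],st["ee_pos"],st["eef_rot"])
for n in("top","side"):
    S=optics.snapshot(n);P=cloud(S);x,y,z=P[...,0],P[...,1],P[...,2]
    b=(x>.43)&(x<.56)&(y>-.45)&(y<-.22)
    rect(b&(z>.08)&(z<.095),n+" switch",P);rect(b&(z>.061)&(z<.07),n+" keys",P)
E
python3 look.py i|grep "z>0.0[34]"; python3 clamp.py i2
```

```text
25.3667 [ 0.49191245 -0.39554142  0.1968041 ] [ 1.85639810e-03  9.56056001e-04  9.99996503e-01 -1.62297848e-03]
top switch px [482.  244.4] n 66 z 0.0846 rect [ 0.4911 -0.3936] [0.041 0.011] 2.9 mean [ 0.4866 -0.3934]
top keys px [452.4 230.9] n 95 z 0.0649 rect [ 0.5203 -0.328 ] [0.027 0.031] 40.4 mean [ 0.5202 -0.3274]
top keys px [428.6 230.5] n 94 z 0.0642 rect [ 0.5201 -0.2688] [0.023 0.023] 1.6 mean [ 0.5201 -0.2693]
top keys px [428.7 254.1] n 77 z 0.0649 rect [ 0.4622 -0.2693] [0.024 0.024] 62.1 mean [ 0.4624 -0.2691]
top keys px [452.8 255. ] n 64 z 0.0647 rect [ 0.4614 -0.3285] [0.01  0.036] 1.1 mean [ 0.4613 -0.3279]
side switch px [326.1 340.9] n 161 z 0.0848 rect [ 0.4905 -0.3967] [0.014 0.043] 86.0 mean [ 0.4897 -0.3976]
side keys px [334.9 307.2] n 105 z 0.0653 rect [ 0.5195 -0.2714] [0.024 0.026] 2.7 mean [ 0.5197 -0.2727]
side keys px [305.1 308.8] n 95 z 0.0647 rect [ 0.4607 -0.2723] [0.027 0.024] 85.9 mean [ 0.4608 -0.2731]
side keys px [337.8 325.2] n 126 z 0.0652 rect [ 0.5189 -0.3288] [0.029 0.027] 47.2 mean [ 0.5187 -0.33  ]
side keys px [307.4 326.9] n 89 z 0.0653 rect [ 0.4615 -0.3294] [0.012 0.038] 0.1 mean [ 0.4616 -0.3309]
side keys px [326.6 350.4] n 96 z 0.0658 rect [ 0.4905 -0.4006] [0.006 0.044] 87.6 mean [ 0.4905 -0.4004]
top dark px [326.6 255.6] n 183 z 0.0646 rect [ 0.4542 -0.0204] [0.009 0.111] 2.4 mean [ 0.4542 -0.0218]
top light px [324.7 196.1] n 141 z 0.0696 rect [ 0.5997 -0.0142] [0.034 0.057] 1.3 mean [ 0.5995 -0.0144]
top light px [325.3 229.3] n 1161 z 0.0654 rect [ 0.5115 -0.0184] [0.166 0.141] 52.8 mean [ 0.5182 -0.0176]
side light px [310.8 241.4] n 97 z 0.0653 rect [0.4844 0.0206] [0.119 0.04 ] 89.3 mean [0.4922 0.006 ]
side light px [352.4 244.6] n 80 z 0.0648 rect [ 0.5899 -0.0174] [0.05  0.054] 89.3 mean [ 0.5909 -0.0204]
25.6667 [ 0.48985134 -0.39378459  0.19273587] [ 0.12179396 -0.08063409  0.44693064]
```

apply_moves(commands=[0.095,0.93,0,0,0,0,40,0.095,0.93,0,0,0,0,40,0.095,0.93,0,0,0,0,40,0.095,0.93,0,0,0,0,40,0.095,0.93,0,0,0,0,40,0.095,0.93,0,0,0,0,40,0.095,0.93,0,0,0,0,40,0.095,0.93,0,0,0,0,40,0.095,0.95,0,0,0,0,40,0,0,0,0,0,0.078,40,0,0,0,0,0,0.075,40,0,0,0,0,0,0.075,40], grip_force=25)

```text
t: 26.67
ee_pos: [0.4562, -0.0576, 0.1939]
eef_rot: [-0.001, 0.18, 0.984, -0.0]
contact_force: [-0.4, -0.5, -0.3]
gripper_width: 0.0399
grip_force: 0.0
```

apply_moves(commands=[0,0,0,0,0,0.075,40,0,0,0,0,0,0.075,40,0,0,0,0,0,0.075,40,0,0,0,0,0,0.075,40,0,0,0,0,0,0.075,40,0,0,0,0,0,0.075,40,0,0,0,0,0,0.075,40,0,0,0,0,0,0.075,40,0,0,0,0,0,0.075,40,0,0,0,0,0,0.075,40,0,0,0,0,0,0,40,0,0,0,0,0,0,40])

```text
t: 27.67
ee_pos: [0.4564, -0.0587, 0.194]
eef_rot: [-0.001, 0.694, 0.72, -0.0]
contact_force: [-0.6, -0.3, -0.3]
gripper_width: 0.0402
grip_force: 0.0
```

apply_moves(commands=[0,-0.02,0.9,0,0,0,36,0,0,0.9,0,0,0,36,0,0,0.8,0,0,0,36,0,0,0.6,0,0,0,36,0,0,0.4,0,0,0,36,0,0,0.15,0,0,0,36,0,0,0,0,0,0,36,0,0,0,0,0,0,8,0,0,0,0,0,0,8,0,0,0,0,0,0,8,0,0,0,0,0,0,8,0,0,0,0,0,0,8])

```text
t: 28.67
ee_pos: [0.4567, -0.059, 0.0457]
eef_rot: [0.001, 0.695, 0.719, 0.0]
contact_force: [-2.0, -0.7, 6.1]
gripper_width: 0.0128
grip_force: 25.2
```

apply_moves(commands=[0,0.01,-0.237,0,0,0,8,0,0.021,-0.236,0,0,0,8,0,0.04,-0.234,0,0,0,8,0,0.052,-0.231,0,0,0,8,0,0.07,-0.227,0,0,0,8,0,0.082,-0.222,0,0,0,8,0,0.098,-0.216,0,0,0,8,0,0.112,-0.209,0,0,0,8,0,0.125,-0.201,0,0,0,8,0,0.138,-0.193,0,0,0,8,0,0.151,-0.183,0,0,0,8,0,0.162,-0.173,0,0,0,8], grip_force=35)

```text
t: 29.67
ee_pos: [0.4932, -0.0577, 0.1467]
eef_rot: [-0.003, 0.695, 0.719, -0.004]
contact_force: [-13.5, -1.8, 6.5]
gripper_width: 0.0124
grip_force: 34.4
```

apply_moves(commands=[0,0.173,-0.162,0,0,0,8,0,0.183,-0.151,0,0,0,8,0,0.193,-0.138,0,0,0,8,0,0.201,-0.125,0,0,0,8,0,0.209,-0.112,0,0,0,8,0,0.216,-0.098,0,0,0,8,0,0.222,-0.082,0,0,0,8,0,0.227,-0.07,0,0,0,8,0,0.231,-0.052,0,0,0,8,0,0.234,-0.04,0,0,0,8,0,0.236,-0.021,0,0,0,8,0,0.237,-0.01,0,0,0,8])

```text
t: 30.67
ee_pos: [0.6019, -0.0539, 0.1916]
eef_rot: [0.001, 0.695, 0.719, 0.001]
contact_force: [-3.6, -0.5, 3.3]
gripper_width: 0.0124
grip_force: 37.8
```

apply_moves(commands=[0,0.237,0.01,0,0,0,8,0,0.236,0.021,0,0,0,8,0,0.234,0.04,0,0,0,8,0,0.231,0.052,0,0,0,8,0,0.227,0.07,0,0,0,8,0,0.222,0.082,0,0,0,8,0,0,0,0,0,0,8,0,0,0,0,0,0,8])

```text
t: 31.33
ee_pos: [0.6575, -0.052, 0.178]
eef_rot: [0.0, 0.695, 0.719, 0.0]
contact_force: [0.2, 0.2, -0.3]
gripper_width: 0.0127
grip_force: 39.4
```

apply_moves(commands=[0,0,0,0,0,0,36,0,0,0,0,0,0,36,0,0,0,0,0,0,36,0,0,-0.4,0,0,0,36,0,0,-0.9,0,0,0,36,0,0,-0.2,0,0,0,36,0,-0.9,0,0,0,0,50,0,-0.9,0,0,0,0,50,0,-0.9,0,0,0,0,50,0,-0.9,0,0,0,0,50,0,0,0,0,0,0,50,0,0,0,0,0,0,50])

```text
t: 32.33
ee_pos: [0.5101, -0.0569, 0.239]
eef_rot: [-0.0, 0.695, 0.719, 0.0]
contact_force: [-0.4, 0.2, 0.7]
gripper_width: 0.0501
grip_force: 0.0
```

```bash
python3 look.py j
```

```text
32.4333 [ 0.5136 -0.0571  0.2394] [0.0012 0.6952 0.7188 0.001 ] 0.04994760799784081 [-0.    0.27 -0.17]
top brown z>0.027 px [146.2 158.6] n 41 z 0.0297 rect [0.6967 0.436 ] [0.017 0.033] 26.7 mean [0.6932 0.437 ]
top brown z>0.027 px [296.6 236. ] n 151 z 0.0322 rect [0.5078 0.056 ] [0.049 0.047] 2.2 mean [0.504  0.0532]
top brown z>0.033 px [301.3 238. ] n 33 z 0.0344 rect [0.4976 0.0416] [0.013 0.037] 52.0 mean [0.4989 0.0413]
top brown z>0.045 px [294.4 232.7] n 159 z 0.0502 rect [0.5095 0.0578] [0.035 0.032] 1.0 mean [0.51  0.058]
top clamp dark px [405.4  92.8] n 124 z 0.1677 rect [ 0.8316 -0.196 ] [0.034 0.005] 6.7 mean [ 0.8271 -0.1963]
top clamp dark px [338.5 148.3] n 36 z 0.7151 rect [ 0.537  -0.0263] [0.005 0.028] 87.3 mean [ 0.5403 -0.0261]
top clamp dark px [394.1 154.7] n 35 z 0.7145 rect [ 0.5308 -0.0948] [0.005 0.025] 78.6 mean [ 0.5337 -0.0962]
top clamp dark px [385.3 169. ] n 96 z 0.7174 rect [ 0.5131 -0.0841] [0.004 0.062] 81.9 mean [ 0.5149 -0.0851]
top clamp dark px [314.7 159.7] n 121 z 0.1957 rect [0.5922 0.0128] [0.06 0.14] 89.9 mean [0.651  0.0104]
top clam
[... 636 characters left out ...]
1 mean [ 0.5205 -0.1096]
side brown z>0.045 px [316.6 236.4] n 49 z 0.0509 rect [0.5104 0.056 ] [0.033 0.03 ] 74.3 mean [0.5106 0.0582]
side brown z>0.045 px [324.2 267.7] n 74 z 0.0508 rect [ 0.5157 -0.0991] [0.033 0.034] 40.5 mean [ 0.5154 -0.0972]
side clamp dark px [322.6  48.5] n 3759 z 0.5296 rect [ 0.5093 -0.071 ] [0.064 0.084] 84.4 mean [ 0.5075 -0.0894]
side clamp dark px [322.4 137.4] n 2346 z 0.3451 rect [ 0.5112 -0.0716] [0.134 0.052] 1.1 mean [ 0.5104 -0.0745]
side clamp dark px [383.9 195.4] n 138 z 0.1965 rect [ 0.6579 -0.0128] [0.014 0.123] 3.1 mean [ 0.6581 -0.0261]
side clamp dark px [371.1 216.2] n 321 z 0.145 rect [ 0.631  -0.0164] [0.012 0.201] 2.0 mean [ 0.6308 -0.0267]
```

View pics/j_side.png

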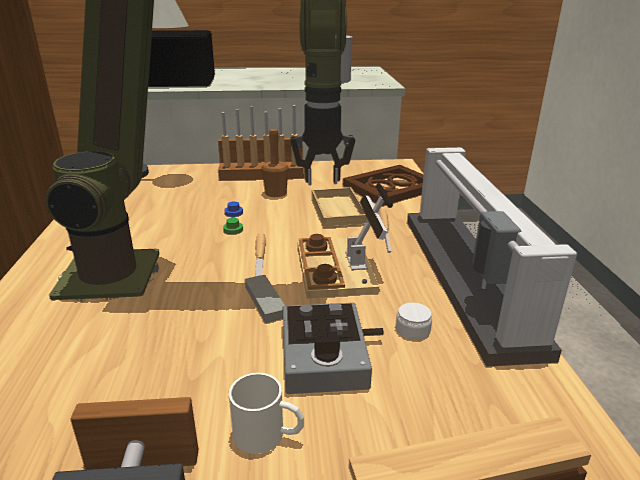

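The side view shows the clamp leaning away at (372,215). Both blanks sit boss-up in the outer bays at (317,240) and (324,270). The tray at (340,205) is empty.

apply_moves(commands=[-0.95,0,0,0,0,0,60,0,0,0.9,0,0,0,60,0,0,0.9,0,0,0,60,0,0,0.9,0,0,0,60,0,0,0.8,0,0,0,60,0,0,0,0,0,0,60,0,0,0,0,0,0,60,0,0,0,0,0,0,60], grip_force=30)

```text
t: 33.1
ee_pos: [0.5161, -0.0952, 0.1]
eef_rot: [0.001, 0.695, 0.719, 0.001]
contact_force: [0.5, -0.0, 0.8]
gripper_width: 0.0604
grip_force: 0.0
```

apply_moves(commands=[0,-0.02,0.6,0,0,0,60,0,0,0.5,0,0,0,60,0,0,0.3,0,0,0,60,0,0,0.1,0,0,0,60,0,0,0,0,0,0,60,0,0,0,0,0,0,30,0,0,0,0,0,0,30,0,0,0,0,0,0,30,0,0,0,0,0,0,30,0,0,-0.5,0,0,0,30,0,0,-1,0,0,0,30,0,0,-1,0,0,0,30])

```text
t: 34.1
ee_pos: [0.5114, -0.0947, 0.1391]
eef_rot: [-0.001, 0.695, 0.719, -0.001]
contact_force: [0.6, -0.6, -1.9]
gripper_width: 0.0339
grip_force: 30.2
```

apply_moves(commands=[0.6,0,-0.1,0,0,0,30,0.85,0,0,0,0,0,30,0.85,0.1,0,0,0,0,30,0.9,0.15,0,0,0,0,30,0.9,0.15,0,0,0,0,30,0.9,0.2,0,0,0,0,30,0.9,0.2,0,0,0,0,30,0.9,0.3,0,0,0,0,30,0.9,0.3,0,0,0,0,30,0.9,0.3,0,0,0,0,30,0.9,0.3,0,0,0,0,30,0.9,0.3,0,0,0,0,30])

```text
t: 35.1
ee_pos: [0.5913, 0.3259, 0.1434]
eef_rot: [0.0, 0.695, 0.719, 0.001]
contact_force: [1.0, -0.6, -1.8]
gripper_width: 0.0336
grip_force: 30.3
```

apply_moves(commands=[0.9,0.08,0,0,0,0,30,0,0,0,0,0,0,30,0,0,0,0,0,0,30,0,0,0,0,0,0,30])

```text
t: 35.43
ee_pos: [0.5926, 0.3599, 0.1427]
eef_rot: [0.0, 0.695, 0.719, -0.0]
contact_force: [-0.3, 0.7, -0.7]
gripper_width: 0.0334
grip_force: 30.3
```

apply_moves(commands=[0.14,0.08,0.8,0,0,0,30,0,0,0.8,0,0,0,30,0,0,0.7,0,0,0,30,0,0,0.4,0,0,0,30,0,0,0.15,0,0,0,30,0,0,0.06,0,0,0,30,0,0,0,0,0,0,30,0,0,0,0,0,0,30])

```text
t: 36.1
ee_pos: [0.5967, 0.3648, 0.0275]
eef_rot: [0.0, 0.696, 0.718, 0.001]
contact_force: [-0.6, 0.7, -0.9]
gripper_width: 0.0341
grip_force: 30.7
```

apply_moves(commands=[0,0,0.05,0,0,0,30,0,0,0,0,0,0,30,0,0,0,0,0,0,54,0,0,0,0,0,0,54,0,0,0,0,0,0,54,0,0,-0.5,0,0,0,54,0,0,-1,0,0,0,54,0,0,-0.9,0,0,0,54])

```text
t: 36.77
ee_pos: [0.5948, 0.3649, 0.1195]
eef_rot: [-0.0, 0.695, 0.719, -0.002]
contact_force: [0.9, -0.1, 0.7]
gripper_width: 0.0539
grip_force: 0.0
```

apply_moves(commands=[-0.84,-0.27,0,0,0,0,60,-0.84,-0.27,0,0,0,0,60,-0.84,-0.27,0,0,0,0,60,-0.84,-0.27,0,0,0,0,60,-0.84,-0.27,0,0,0,0,60,-0.84,-0.27,0,0,0,0,60,-0.84,-0.27,0,0,0,0,60,-0.84,-0.27,0,0,0,0,60,-0.86,-0.27,0,0,0,0,60,0,0,0,0,0,0,60,0,0,0,0,0,0,60])

```text
t: 37.68
ee_pos: [0.5084, 0.0579, 0.1202]
eef_rot: [-0.0, 0.696, 0.718, -0.0]
contact_force: [0.6, -0.3, 0.2]
gripper_width: 0.0598
grip_force: 0.0
```

```bash
python3 look.py k
```

```text
37.7833 [0.5096 0.0598 0.1203] [1.000e-04 6.952e-01 7.188e-01 6.000e-04] 0.059942250445085714 [-1.24  0.43 -0.  ]
top brown z>0.027 px [145.5 158.9] n 33 z 0.0298 rect [0.6932 0.4383] [0.014 0.031] 29.2 mean [0.6923 0.4385]
top brown z>0.027 px [173.1 196.2] n 151 z 0.0354 rect [0.5974 0.3629] [0.034 0.035] 67.1 mean [0.5976 0.363 ]
top brown z>0.033 px [172.3 196.1] n 130 z 0.037 rect [0.599  0.3638] [0.033 0.033] 1.9 mean [0.5973 0.3646]
top clamp dark px [405.4  92.7] n 128 z 0.1676 rect [ 0.8318 -0.1956] [0.036 0.005] 7.1 mean [ 0.8276 -0.1962]
top clamp dark px [319.6 160.4] n 219 z 0.1968 rect [0.6251 0.0118] [0.089 0.157] 53.1 mean [ 0.6406 -0.0032]
top clamp dark px [260.  180.7] n 46 z 0.5931 rect [0.5218 0.0843] [0.047 0.004] 7.4 mean [0.523 0.085]
top clamp dark px [336.2 176.9] n 325 z 0.1418 rect [ 0.5854 -0.0482] [0.108 0.135] 4.9 mean [ 0.6292 -0.04  ]
top clamp dark px [312.1 238.9] n 167 z 0.6424 rect [0.4321 0.0053] [0.067 0.008] 20.1 mean [0.4332 0.0059]
side brown z>0.045 px [315.9 236.9] n 47 z 0.0509 rect [0.5105 0.0563] [0.034 0.03 ] 76.8 mean [0.5087 0.0564]
side clamp dark px [313.6  84.3] n 7589 z 0.4511 rect [0.4863 0.0454] [0.18  0.083] 5.2 mean [0.5003 0.0256]
side clamp dark px [383.9 195.3] n 136 z 0.1965 rect [ 0.6583 -0.0159] [0.013 0.117] 2.7 mean [ 0.6582 -0.0252]
side clamp dark px [371.2 216.3] n 319 z 0.1451 rect [ 0.6308 -0.0164] [0.013 0.202] 2.5 mean [ 0.6308 -0.0269]
```

apply_moves(commands=[-0.05,0.01,0.7,0,0,0,60,0,0,0.7,0,0,0,60,0,0,0.4,0,0,0,60,0,0,0.22,0,0,0,60,0,0,0,0,0,0,60,0,0,0,0,0,0,30,0,0,0,0,0,0,30,0,0,0,0,0,0,30,0,0,0,0,0,0,30,0,0,-0.5,0,0,0,30,0,0,-1,0,0,0,30,0,0,-1,0,0,0,30])

```text
t: 38.78
ee_pos: [0.5078, 0.0572, 0.1397]
eef_rot: [-0.001, 0.695, 0.719, -0.001]
contact_force: [1.6, -0.2, 0.4]
gripper_width: 0.0335
grip_force: 30.1
```

apply_moves(commands=[0.77,0.42,0,0,0,0,30,0.77,0.42,0,0,0,0,30,0.77,0.42,0,0,0,0,30,0.77,0.42,0,0,0,0,30,0.77,0.42,0,0,0,0,30,0.77,0.42,0,0,0,0,30,0.77,0,0,0,0,0,30,0,0,0,0,0,0,30,0,0,0,0,0,0,30,0,0,0,0,0,0,30])

```text
t: 39.62
ee_pos: [0.6026, 0.2759, 0.1394]
eef_rot: [0.0, 0.695, 0.719, -0.0]
contact_force: [-1.1, 0.2, -0.9]
gripper_width: 0.0339
grip_force: 30.1
```

apply_moves(commands=[0,0,0.8,0,0,0,30,0,0,0.8,0,0,0,30,0,0,0.7,0,0,0,30,0,0,0.35,0,0,0,30,0,0,0.15,0,0,0,30,0,0,0.05,0,0,0,30,0,0,0,0,0,0,30,0,0,0,0,0,0,30])

```text
t: 40.28
ee_pos: [0.6036, 0.2753, 0.0264]
eef_rot: [0.0, 0.696, 0.718, 0.001]
contact_force: [-0.0, 0.4, -1.5]
gripper_width: 0.0339
grip_force: 31.5
```

Release, lift, and pull back toward the robot.

apply_moves(commands=[0,0,0.03,0,0,0,30,0,0,0,0,0,0,54,0,0,0,0,0,0,54,0,0,0,0,0,0,54,0,0,-0.5,0,0,0,54,0,0,-1,0,0,0,54,0,0,-1,0,0,0,54,0,-0.9,-0.9,0,0,0,54,0,-0.9,0,0,0,0,54,0,-0.9,0,0,0,0,54,0,-0.9,0,0,0,0,54,0,0,0,0,0,0,54])

```text
t: 41.28
ee_pos: [0.4566, 0.2691, 0.1524]
eef_rot: [-0.002, 0.694, 0.72, -0.005]
contact_force: [-1.0, -0.3, -1.2]
gripper_width: 0.0543
grip_force: 0.0
```

apply_moves(commands=[0,0,0,0,0,0,54,0,0,0,0,0,0,54])

```text
t: 41.45
ee_pos: [0.4663, 0.2722, 0.1541]
eef_rot: [0.0, 0.695, 0.719, 0.001]
contact_force: [-0.6, -0.5, 0.3]
gripper_width: 0.054
grip_force: 0.0
```

```bash
python3 look.py l | grep -v "clamp dark.*z 0.[3-9]"
```

```text
41.55 [0.4673 0.2723 0.1539] [4.000e-04 6.953e-01 7.187e-01 1.000e-03] 0.05419113125204607 [-0.53  0.19 -0.18]
top brown z>0.027 px [145.  158.7] n 32 z 0.0302 rect [0.691  0.4387] [0.023 0.014] 86.5 mean [0.6929 0.4397]
top brown z>0.027 px [208.8 194.3] n 161 z 0.0359 rect [0.6044 0.2746] [0.034 0.034] 70.2 mean [0.6039 0.2744]
top brown z>0.027 px [174.2 196. ] n 130 z 0.0356 rect [0.6    0.3609] [0.038 0.028] 27.9 mean [0.5979 0.3603]
top brown z>0.033 px [208.6 194. ] n 142 z 0.0364 rect [0.6044 0.2746] [0.034 0.034] 70.2 mean [0.6045 0.2748]
top brown z>0.033 px [173.8 195.5] n 119 z 0.0361 rect [0.599  0.3601] [0.035 0.027] 31.2 mean [0.599  0.3611]
top clamp dark px [405.3  92.6] n 124 z 0.166 rect [ 0.8327 -0.1953] [0.034 0.005] 7.2 mean [ 0.8281 -0.1962]
top clamp dark px [323.6 159.4] n 181 z 0.1961 rect [ 0.6583 -0.0129] [0.009 0.111] 1.6 mean [ 0.6583 -0.0098]
top clamp dark px [325.  176.9] n 440 z 0.1422 rect [ 0.6304 -0.0151] [0.011 0.193] 1.3 mean [ 0.6306 -0.014 ]
side brown z>0.027 px [336.2 194.6] n 41 z 0.0371 rect [0.5959 0.3606] [0.037 0.031] 83.5 mean [0.5967 0.3615]
side brown z>0.027 px [341.5 206.7] n 60 z 0.0372 rect [0.6014 0.2734] [0.035 0.035] 35.1 mean [0.6019 0.2708]
side brown z>0.033 px [336.  194.5] n 39 z 0.0371 rect [0.5957 0.3607] [0.037 0.031] 82.5 mean [0.596  0.3618]
side brown z>0.033 px [341.8 206.1] n 50 z 0.0373 rect [0.6008 0.2732] [0.035 0.034] 39.6 mean [0.6027 0.2722]
side clamp dark px [383.9 195.5] n 140 z 0.1963 rect [ 0.6594 -0.0145] [0.014 0.123] 1.4 mean [ 0.6581 -0.026 ]
side clamp dark px [371.1 216.2] n 321 z 0.1454 rect [ 0.6306 -0.0151] [0.013 0.205] 2.4 mean [ 0.6308 -0.0268]
```

View pics/l_top.png

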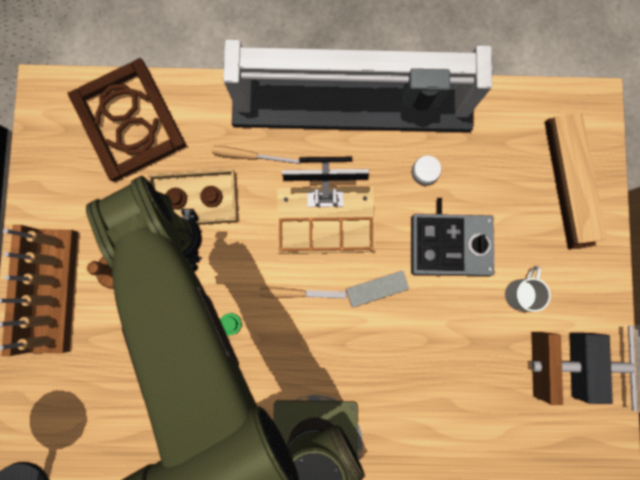

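The top view shows both blanks boss-up in the tray, at (175,197) and (210,196). The clamp is open at (325,175), the switch is home at (481,244), the keys are up, and the bystanders in view are where they were. The gripper is clear of everything.

```bash
python3 -c "
from station import r
print(r.sign_off())"
```

```text
the job is handed in; nothing more can be done
None
```

I handed the job in at about 42 s with every step done in order, but the hand-in gave no verdict: both blanks (only two were present) lie flat and boss-up in the tray, the clamp is open, the switch is home, and the cross key was never pressed.

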